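# Make up two treatment kits at the nurses' station

### The job

Make up the two treatment kits from the stock standing on the desk: the green tray gets the white-nozzled squeeze bottle, the white-capped amber vial and the brown swab carton; the blue tray gets the yellow-capped amber vial and the blue-lidded sample jar. Stand every item upright on the tray floor in a compartment of its own. The red-capped vial and the red-nozzled bottle belong to neither kit: leave them standing where they are.

Things in the scene. Friction and masses are not known exactly. Their poses are not given: they have to be found in the camera images.
- ear_bottle: Slim white squeeze bottle, upright, 96 mm tall: body 38 mm diameter up to 66 mm, then a shoulder narrowing to a 23 mm collar and a pointed nozzle; white collar and nozzle, blue label band. About 70 g, loose. Origin: centre of the underside; z up along its axis.
- white_vial: Small amber pill vial, upright, 75 mm tall: amber body 35 mm diameter with a paper label band, and from 56 mm up a white cap, 36 mm diameter. About 45 g, loose. Origin: centre of the underside; z up along its axis.
- swab_carton: Upright brown cardboard carton with a white band round it, 46 mm (its x) by 34 mm (its y) by 70 mm tall; rigid, about 60 g, loose. Origin: centre of the underside; z up.
- yellow_vial: Small amber pill vial, upright, 75 mm tall: amber body 35 mm diameter with a paper label band, and from 56 mm up a yellow cap, 36 mm diameter. About 45 g, loose. Origin: centre of the underside; z up along its axis.
- sample_jar: Wide white sample jar with a paper label band and a blue screw lid, upright, 63 mm tall: body 46 mm diameter, lid (from 45 mm up) 48 mm diameter. About 80 g, loose. Origin: centre of the underside; z up along its axis.
- red_vial: Small amber pill vial, upright, 75 mm tall: amber body 35 mm diameter with a paper label band, and from 56 mm up a red cap, 36 mm diameter. Belongs to no kit. Loose. Origin: centre of the underside; z up along its axis.
- red_bottle: Slim white squeeze bottle, upright, 96 mm tall: body 38 mm diameter up to 66 mm, then a shoulder narrowing to a 23 mm collar and a pointed nozzle; red collar and nozzle, red label band. Belongs to no kit. Loose. Origin: centre of the underside; z up along its axis.
- green_tray: Green open tray, 226 x 108 x 24 mm outside, fixed to the desk. Walls and the two dividers are 4 mm thick and all 24 mm high, the floor 4 mm thick. The dividers make three equal compartments in a row along the tray's long side, each about 70 mm (tray x) by 100 mm (tray y) inside. Origin: centre of the underside; x along the long side, y along the short side, z up; compartment centres at x = -74, 0 and +74 mm, y = 0. Empty at the start.
- blue_tray: Blue open tray, 226 x 108 x 24 mm outside, fixed to the desk. Walls and the two dividers are 4 mm thick and all 24 mm high, the floor 4 mm thick. The dividers make three equal compartments in a row along the tray's long side, each about 70 mm (tray x) by 100 mm (tray y) inside. Origin: centre of the underside; x along the long side, y along the short side, z up; compartment centres at x = -74, 0 and +74 mm, y = 0. Empty at the start.

How it is judged (in metres and radians):
At the end, for the whole second after the job is handed in: Each kit item stands in its named tray: underside within 5 mm of the tray floor, upright within 0.12 rad, no two in one compartment, at rest and released. The red-capped vial and red-nozzled bottle stand upright (0.12 rad), at rest, within 30 mm of where they began (x of ear_bottle in the frame of green_tray between -0.108 and 0.108 m and y of ear_bottle in the frame of green_tray between -0.05 and 0.05 m and z of ear_bottle in the frame of green_tray between 0 and 0.009 m and angle between each of ear_bottle, white_vial, swab_carton, yellow_vial, sample_jar, red_vial, red_bottle's own z axis and vertical below 0.12 rad and linear speed of each of ear_bottle, white_vial, swab_carton, yellow_vial, sample_jar, red_vial, red_bottle below 0.02 m/s and x of white_vial in the frame of green_tray between -0.108 and 0.108 m and y of white_vial in the frame of green_tray between -0.05 and 0.05 m and z of white_vial in the frame of green_tray between 0 and 0.009 m and x of swab_carton in the frame of green_tray between -0.108 and 0.108 m and y of swab_carton in the frame of green_tray between -0.05 and 0.05 m and z of swab_carton in the frame of green_tray between 0 and 0.009 m and x of yellow_vial in the frame of blue_tray between -0.108 and 0.108 m and y of yellow_vial in the frame of blue_tray between -0.05 and 0.05 m and z of yellow_vial in the frame of blue_tray between 0 and 0.009 m and x of sample_jar in the frame of blue_tray between -0.108 and 0.108 m and y of sample_jar in the frame of blue_tray between -0.05 and 0.05 m and z of sample_jar in the frame of blue_tray between 0 and 0.009 m and not (x of each of ear_bottle, white_vial in the frame of green_tray below -0.037 m) and not (x of each of ear_bottle, white_vial in the frame of green_tray above 0.037 m) and not (x of ear_bottle in the frame of green_tray between -0.037 and 0.037 m and x of white_vial in the frame of green_tray between -0.037 and 0.037 m) and not (x of each of ear_bottle, swab_carton in the frame of green_tray below -0.037 m) and not (x of each of ear_bottle, swab_carton in the frame of green_tray above 0.037 m) and not (x of ear_bottle in the frame of green_tray between -0.037 and 0.037 m and x of swab_carton in the frame of green_tray between -0.037 and 0.037 m) and not (x of each of white_vial, swab_carton in the frame of green_tray below -0.037 m) and not (x of each of white_vial, swab_carton in the frame of green_tray above 0.037 m) and not (x of white_vial in the frame of green_tray between -0.037 and 0.037 m and x of swab_carton in the frame of green_tray between -0.037 and 0.037 m) and not (x of each of yellow_vial, sample_jar in the frame of blue_tray below -0.037 m) and not (x of each of yellow_vial, sample_jar in the frame of blue_tray above 0.037 m) and not (x of yellow_vial in the frame of blue_tray between -0.037 and 0.037 m and x of sample_jar in the frame of blue_tray between -0.037 and 0.037 m) and distance of each of red_vial, red_bottle from where it was at the start of the episode below 0.03 m); the robot touches nothing.
It fails at once if the red vial is moved more than 30 mm or knocked over (distance of red_vial from where it was at the start of the episode above 0.03 m or angle between red_vial's own z axis and vertical above 0.4 rad).
It fails at once if the red bottle is moved more than 30 mm or knocked over (distance of red_bottle from where it was at the start of the episode above 0.03 m or angle between red_bottle's own z axis and vertical above 0.4 rad).
It also fails if it takes over 120 s, if anything falls off the work surface, if the arm or the gripper's body presses on something with over 40 N, if the wrist force passes 120 N, or if a joint passes its speed limit or range.

### The arm

A 6-joint arm with a two-finger parallel gripper is mounted at the origin on the work surface. World frame = base frame: x ahead of the robot, y to its left, z up, the work surface at z = 0. Lengths are in m, angles in degrees, forces in N, time in s.
With the tool pointing down it reaches from about 0.4 to 0.825 m from the base axis. Payload 7 kg.
Tool frame: the origin (TCP) lies midway between the tips of the shut fingers; the grasp point (between the pads) lies 19 mm behind it (ctrl.hold_point_z is the distance from the TCP to the grasp point, in m); z points along the fingers, y is the line along which they close (so a half turn about z gives the same grasp; the last joint's range is limited). The gripper opens to 88 mm and grips with 3 to 60 N. Pads are 19 mm wide; open, the fingers measure 130 mm over their backs; the gripper's body (78 mm by 193 mm) begins 47 mm behind the grasp point.
Start: joints at [-46.92, 20.546, 0.682, 0, -70.136, -16.507], TCP at [0.302, -0.604, 0.227] pointing down, gripper open.
Joint ranges: [-176.03, 176.03], [-82.01, 121.73], [-58.28, 71.71], [-173.87, 95.51], [-174.79, -0.11], [-173.66, 173.66]. Speed limits (degrees/s): [136.94, 136.94, 172.46, 180, 180, 180].

### API

Orientations are given as [roll, pitch, yaw] about the fixed x, y, z axes, in that order (R = Rz(yaw) Ry(pitch) Rx(roll)).
In Python, from plant import ctrl gives the robot as it stands.
- The arm moves only by the tool apply_moves, never from a script. Its argument "deltas" is a list of rows, each an object with "fingers": the finger opening in mm, from 0 to 87.6; "delta_pos": the shift along the tool's x, y, z in mm, a list of three; "angular": the turn, a rotation vector about the tool's x, y, z in degrees, a list of three. A call has 1 to 10 rows; each row is the pose to reach, as a shift and turn from the pose commanded when the call began, along the tool's axes at that moment; what a row does not reach only later rows make up. A row lasts 1/10 s, in which the tool goes at most 50 mm and 8.59 degrees, less where a joint would pass 70% of its speed; a pose out of reach is approached as far as the arm can. A call with a gripper value outside its range is refused whole. The fingers move at their own pace and stop on an object; the grip force is fixed at half the most. Time passes only in rows, so rows that repeat a pose let the fingers close. It gives the time, the measured TCP pose, the force, the opening and the grip force at its end, in the units of the state.
- ctrl.get_obs(): the state, without advancing time (a new reading comes with each control period).
- ctrl.snapshot(name): name is "side" or "top"; returns the picture (420x560x3 uint8, red, green, blue); there is no depth.
- ctrl.camera_params(name): a dict with "fx", "fy", "cx", "cy" (pixels), "dist_coeffs" ([k1, k2, p1, p2, k3] as OpenCV has them; the pictures are not rectified), "cam_to_world" (4x4, takes a point from camera to world coordinates). Camera axes: x right, y up, looking along -z (the intrinsics and any distortion apply to the point x, -y, -z); pixel columns grow to the right and rows downward; lengths in m; the calibration is good to about 2 mm. A picture is of the moment at which its call begins. camera_params takes no time and is no camera call.
- ctrl.close_job(): hands the job in; it is judged then, once.
The state is a dict: "clock": time; "joint_pos": joint angles; "qvel": joint speeds; "tau": joint torques, N m; "tool_pos": TCP position; "orientation": TCP orientation; "force": force on the tool from outside, world axes, zero at the start; "moment": the same for the moment, N m; "opening": finger opening in m; "gripper_force": force on a finger pad.
Only numpy, scipy, OpenCV 4.12 (cv2) and the standard library are available. Lean on these libraries where they do the work, as an engineer would, in place of code of your own. Each camera call takes 0.05 s, during which the arm holds its last target. There are 200 camera calls.

## Working session

There is one attempt and no reset: what is moved stays moved. The work goes in short steps, Python scripts to look and compute and a tool call to move; the robot and the scene stay as the last step left them, time stands still between calls to the robot, and variables do not carry over. Pictures are saved under pics/ and viewed, at most 14 in all, crops included, and the job is handed in when it is done.

Besides the shell and the picture viewer there is one more tool, called after "Call:" as name(argument=value, ...) on one line, values as JSON. apply_moves: Moves the arm, as the interface text tells. Its arguments: {"type":"object","properties":{"deltas":{"type":"array"}},"required":["deltas"]}

```bash
ls; mkdir -p pics; python3 - <<'E'
from plant import ctrl
import cv2,numpy as np
for n in("top","side"):
    im=ctrl.snapshot(n); cv2.imwrite(f"pics/{n}0.png",im[:,:,::-1])
    p=ctrl.camera_params(n); print(n,{k:np.round(v,4).tolist() for k,v in p.items()})
print(ctrl.get_obs(),ctrl.hold_point_z)
E
```

```text
pics
top {'fx': 427.1774, 'fy': 427.1774, 'cx': 275.9967, 'cy': 211.4697, 'dist_coeffs': [-0.0422, 0.0, 0.0, 0.0, 0.0], 'cam_to_world': [[-0.0093, 0.9942, -0.107, 0.4523], [-0.9998, -0.0113, -0.0184, -0.0057], [-0.0195, 0.1068, 0.9941, 1.0298], [0.0, 0.0, 0.0, 1.0]]}
side {'fx': 419.9593, 'fy': 419.9593, 'cx': 284.6418, 'cy': 203.4892, 'dist_coeffs': [-0.1045, 0.0, 0.0, 0.0, 0.0], 'cam_to_world': [[-0.9926, 0.0638, -0.1031, 0.4888], [-0.1211, -0.5599, 0.8196, 0.7118], [-0.0055, 0.8261, 0.5635, 0.5452], [0.0, 0.0, 0.0, 1.0]]}
{'clock': 0.1, 'joint_pos': array([-4.69176118e+01,  2.05877956e+01,  6.38681094e-01, -1.71630919e-02,
       -7.01354018e+01, -1.65075449e+01]), 'qvel': array([-0.0432797 , -0.15352002,  0.05472947,  0.02373935,  0.03228154,
        0.02048669]), 'tau': array([-1.54279973e-03, -5.84164238e+01,  2.93752491e+01,  7.01572761e+00,
        1.01433191e-02, -7.33658680e-05]), 'tool_pos': array([ 0.3017565 , -0.60330648,  0.22571034]), 'orientation': array([ 1.79914382e+02, -8.54653614e-03, -1.53430994e+02]), 'force': array([-1.02149752, -0.1174649 , -0.66804524]), 'moment': array([ 0.05032293, -0.03039549, -0.03375799]), 'gripper_force': 0.0, 'opening': 0.08762849329037403} 0.0188
```

View pics/top0.png

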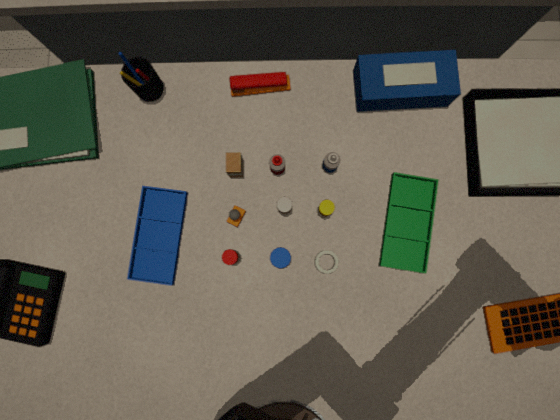

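View pics/side0.png

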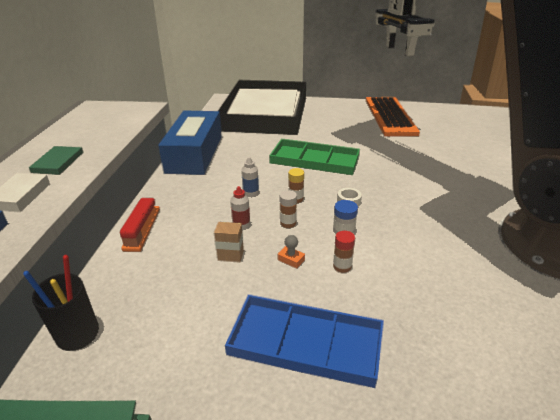

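The top view shows carton (233,163), red bottle (277,163), ear bottle (331,161), white vial (284,205), yellow vial (326,208), red vial (230,257), jar (280,258), a stamp (235,215) and a tape ring (325,262), with the blue tray at (158,235) and the green tray at (409,222). In the side view, the ear bottle is at (250,178), white vial (288,208), yellow vial (296,184), jar (345,217), carton (229,242), red vial (344,250) and red bottle (240,207).

```bash
cat > h.py <<'E'
import cv2,numpy as np
from plant import ctrl
def ray(n,uv):
    p=ctrl.camera_params(n); K=np.array([[p['fx'],0,p['cx']],[0,p['fy'],p['cy']],[0,0,1]])
    q=cv2.undistortPoints(np.array(uv,float).reshape(-1,1,2),K,np.array(p['dist_coeffs'])).reshape(-1,2)
    T=np.array(p['cam_to_world']); d=np.c_[q[:,0],-q[:,1],-np.ones(len(q))]@T[:3,:3].T
    return T[:3,3],d
def plane(n,uv,z):
    o,d=ray(n,uv); return o+d*((z-o[2])/d[:,2])[:,None]
def tri(a,b):
    o1,d1=ray('top',a);o2,d2=ray('side',b);d1=d1[0];d2=d2[0]
    s,t=np.linalg.lstsq(np.c_[d1,-d2],o2-o1,rcond=None)[0]
    A=o1+s*d1;B=o2+t*d2; return (A+B)/2,np.linalg.norm(A-B)
def blob(im,lo,hi,box):
    x0,y0,x1,y1=box; hsv=cv2.cvtColor(im,cv2.COLOR_RGB2HSV)[y0:y1,x0:x1]
    m=cv2.inRange(hsv,np.array(lo),np.array(hi))
    k,l,s,c=cv2.connectedComponentsWithStats(m); i=1+np.argmax(s[1:,4])
    return (l==i).astype(np.uint8),s[i]+np.array([x0,y0,0,0,0]),c[i]+[x0,y0]
E
python3 - <<'E'
from h import *
t=ctrl.snapshot('top');s=ctrl.snapshot('side')
C={'yellow':((20,120,80),(35,255,255),(305,190,350,230),(280,160,310,205)),
'jar':((100,120,60),(125,255,255),(260,240,300,275),(325,195,365,222)),
'redv':((0,150,60),(8,255,255),(215,240,245,272),(330,225,360,252)),
'redb':((0,150,60),(8,255,255),(265,150,292,177),(228,183,252,203)),
'carton':((8,70,40),(22,255,255),(222,148,248,180),(212,220,246,262))}
for k,(lo,hi,bt,bs) in C.items():
    _,st,ct=blob(t,lo,hi,bt);_,ss,cs=blob(s,lo,hi,bs)
    P,g=tri(ct,cs); print(k,ct.round(1),st,cs.round(1),ss,P.round(4),round(g,4))
for k,lo,hi,bt in (('green',(40,80,30),(85,255,255),(375,165,445,280)),('blue',(100,100,30),(125,255,255),(120,180,195,290))):
    m,st,c=blob(t,lo,hi,bt); p=cv2.findContours(m,0,1)[0]; p=max(p,key=cv2.contourArea).reshape(-1,2)+np.array(bt[:2])
    w=plane('top',p,.024); print(k,cv2.minAreaRect((w[:,:2]*1000).astype(np.float32)),c)
    g=cv2.minAreaRect(p.astype(np.float32)); print(cv2.boxPoints(g).round(1).tolist())
a=cv2.resize(t[140:285,215:350],None,fx=4,fy=4,interpolation=2); b=cv2.resize(s[150:275,205:375],None,fx=4,fy=4,interpolation=2)
cv2.imwrite('pics/tc.png',a[:,:,::-1]);cv2.imwrite('pics/sc.png',b[:,:,::-1])
E
```

```text
yellow [326.4 207. ] [319 199  16  16 196] [295.9 174.7] [289 168  15  14 187] [ 0.565  -0.1023  0.066 ] 0.0003
jar [280.1 257.4] [271 248  20  20 315] [345.8 208.3] [335 200  23  19 311] [0.4524 0.0039 0.0562] 0.0003
redv [229.6 256.9] [222 250  16  15 197] [344.5 240.1] [336 231  19  20 318] [0.4549 0.1176 0.0652] 0.001
redb [276.7 160.3] [272 156  10  10  71] [238.7 192.6] [234 187  10  11  76] [0.6712 0.0092 0.0817] 0.0009
carton [234.  164.2] [225 152  19  26 430] [227.9 231.6] [214 222  28  21 525] [0.6705 0.1091 0.0582] 0.004
green ((532.7314453125, -299.94891357421875), (111.21714782714844, 226.0406951904297), 79.84688568115234) [408.6677102  222.38550984]
[[378.5, 266.20001220703125], [392.1000061035156, 171.39999389648438], [439.29998779296875, 178.1999969482422], [425.70001220703125, 273.0]]
blue ((508.7112121582031, 295.6050720214844), (110.96136474609375, 223.84512329101562), 82.04440307617188) [157.21193892 235.13743637]
[[127.19999694824219, 278.29998779296875], [141.60000610351562, 184.5], [187.1999969482422, 191.5], [172.6999969482422, 285.29998779296875]]
```

View pics/tc.png

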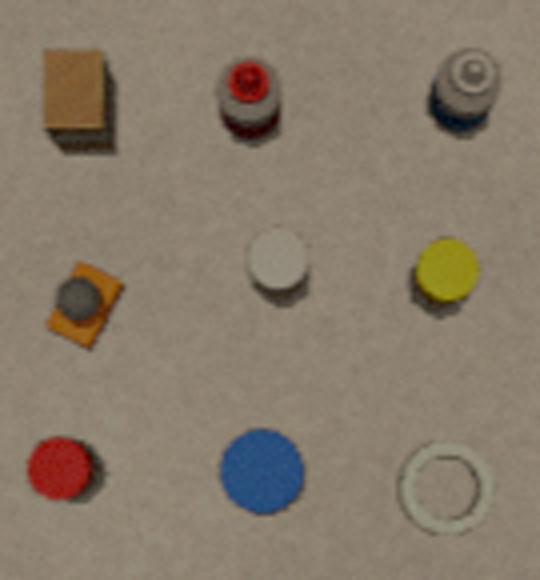

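View pics/sc.png

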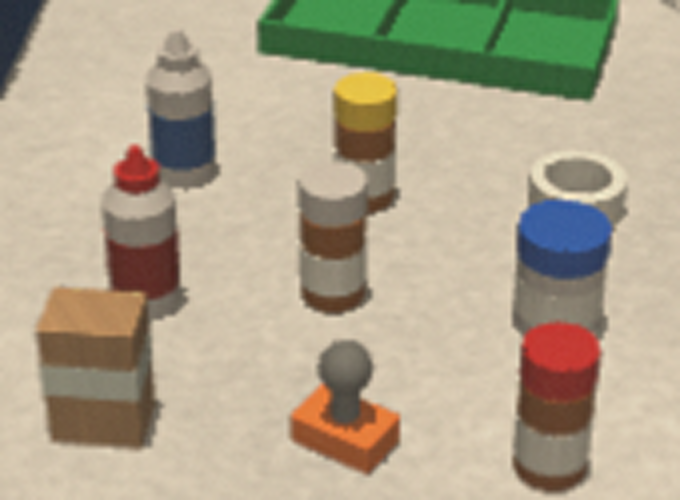

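The crops (4x, offsets (215,140) and (205,150)) give cap centres. Top crop: carton top (74,89), ear nozzle (474,69), white cap (278,258), yellow (447,270), jar (263,471). Side crop: carton top (98,311), ear tip (177,36), white cap top (333,180), yellow (365,88), jar (564,224). Triangulate those and tray rim corners, and solve the first moves.

```bash
python3 - <<'E'
from h import *
f=lambda p,o:np.array(p)/4-.375+np.array(o)
D={'carton':((74,89),(98,311),.07),'ear':((474,68),(177,34),.096),'white':((278,258),(333,180),.075),'yellow':((447,270),(365,88),.075),'jar':((263,471),(564,224),.063),'redv':((60,468),(562,347),.075),'redb':((249,78),(135,148),.096)}
for k,(a,b,z) in D.items():
    a=f(a,(215,140));b=f(b,(205,150)); P,g=tri(a,b)
    print(k,'tri',P.round(4),round(g,4),'plane',plane('top',[a],z)[0].round(4),'side',plane('side',[b],z)[0].round(4))
for k,a,b in (('g+x+y',(392,171.5),(269.1,155)),('g-x+y',(378.5,266.2),(354.6,167)),('b+x-y',(187.2,191.5),(248,299)),('b-x-y',(172.7,285.3),(383,320))):
    P,g=tri(a,b); print(k,P.round(4),round(g,4))
g=ctrl.camera_params('side')
# side-view tray outlines on z=.024 as check
s=ctrl.snapshot('side')
for k,lo,hi,bt in (('green',(40,80,30),(85,255,255),(260,130,370,180)),('blue',(100,100,30),(125,255,255),(215,285,395,390))):
    m,st,c=blob(s,lo,hi,bt); p=max(cv2.findContours(m,0,1)[0],key=cv2.contourArea).reshape(-1,2)+np.array(bt[:2])
    print(k,cv2.minAreaRect((plane('side',p,.024)[:,:2]*1000).astype(np.float32)))
E
```

```text
carton tri [0.6703 0.1094 0.0692] 0.0022 plane [0.6712 0.1094 0.07  ] side [0.6688 0.1106 0.07  ]
ear tri [ 0.6745 -0.117   0.0939] 0.0003 plane [ 0.6742 -0.1168  0.096 ] side [ 0.6735 -0.1132  0.096 ]
white tri [ 0.572  -0.0065  0.0739] 0.0007 plane [ 0.5715 -0.0065  0.075 ] side [ 0.5722 -0.0048  0.075 ]
yellow tri [ 0.5645 -0.1014  0.0744] 0.0016 plane [ 0.5636 -0.1013  0.075 ] side [ 0.5652 -0.1004  0.075 ]
jar tri [0.4529 0.0033 0.0624] 0.0011 plane [0.4523 0.0033 0.063 ] side [0.4535 0.0041 0.063 ]
redv tri [0.4549 0.1166 0.073 ] 0.0001 plane [0.455  0.1163 0.075 ] side [0.455  0.1191 0.075 ]
redb tri [0.6708 0.0086 0.0957] 0.0011 plane [0.6702 0.0085 0.096 ] side [0.6713 0.009  0.096 ]
g+x+y [ 0.6526 -0.2645  0.0262] 0.0007
g-x+y [ 0.429  -0.2245  0.0265] 0.001
b+x-y [0.6134 0.2282 0.0109] 0.0005
b-x-y [0.3894 0.2575 0.0209] 0.0007
green ((535.1665649414062, -281.019287109375), (146.0077667236328, 227.46124267578125), 80.05734252929688)
blue ((510.02532958984375, 304.93853759765625), (121.55094146728516, 224.874267578125), 82.148193359375)
```

Call:
apply_moves(deltas=[{"fingers":64,"delta_pos":[0,0,0],"angular":[0,0,8]},{"fingers":64,"delta_pos":[0,0,0],"angular":[0,0,16]},{"fingers":64,"delta_pos":[0,0,0],"angular":[0,0,24]},{"fingers":64,"delta_pos":[0,0,0],"angular":[0,0,26.6]},{"fingers":64,"delta_pos":[0,0,0],"angular":[0,0,26.6]}])

```text
clock: 0.75
tool_pos: [0.3019, -0.6036, 0.2264]
orientation: [180.0, -0.0, 179.9]
force: [-0.7, 0.6, 0.2]
opening: 0.0645
gripper_force: 0.0
```

Triangulated heights agree with the sizes given (69/94/74/74/62 mm; rims about 24 mm) and top and side rays meet within about 2 mm. Compartment targets are green (.606,-.314), (.533,-.301), (.460,-.288) and blue (.582,.287), (.436,.307). I start with the ear bottle at (.6735,-.116).

Call:
apply_moves(deltas=[{"fingers":64,"delta_pos":[-25,33,0],"angular":[0,0,0]},{"fingers":64,"delta_pos":[-54,70,0],"angular":[0,0,0]},{"fingers":64,"delta_pos":[-83,108,0],"angular":[0,0,0]},{"fingers":64,"delta_pos":[-112,146,0],"angular":[0,0,0]},{"fingers":64,"delta_pos":[-141,184,0],"angular":[0,0,0]},{"fingers":64,"delta_pos":[-170,222,0],"angular":[0,0,0]},{"fingers":64,"delta_pos":[-199,260,0],"angular":[0,0,0]},{"fingers":64,"delta_pos":[-228,298,0],"angular":[0,0,0]},{"fingers":64,"delta_pos":[-257,336,0],"angular":[0,0,0]},{"fingers":64,"delta_pos":[-286,374,0],"angular":[0,0,0]}])

```text
clock: 1.75
tool_pos: [0.589, -0.228, 0.2268]
orientation: [-180.0, 0.0, -179.9]
force: [0.9, -0.5, -0.6]
opening: 0.0639
gripper_force: 0.0
```

Call:
apply_moves(deltas=[{"fingers":64,"delta_pos":[-28,38,0],"angular":[0,0,0]},{"fingers":64,"delta_pos":[-56,76,0],"angular":[0,0,0]},{"fingers":64,"delta_pos":[-85.5,113.6,0],"angular":[0,0,0]},{"fingers":64,"delta_pos":[-85.5,113.6,0],"angular":[0,0,0]},{"fingers":64,"delta_pos":[-85.5,113.6,0],"angular":[0,0,0]}])

```text
clock: 2.25
tool_pos: [0.6741, -0.1149, 0.2258]
orientation: [-180.0, -0.1, -179.8]
force: [-0.7, -0.8, -0.8]
opening: 0.0639
gripper_force: 0.0
```

Call:
apply_moves(deltas=[{"fingers":64,"delta_pos":[0,-1,30],"angular":[0,0,0]},{"fingers":64,"delta_pos":[0,-1,65],"angular":[0,0,0]},{"fingers":64,"delta_pos":[0,-1,100],"angular":[0,0,0]},{"fingers":64,"delta_pos":[0,-1,135],"angular":[0,0,0]},{"fingers":64,"delta_pos":[0,-1,165],"angular":[0,0,0]},{"fingers":64,"delta_pos":[0,-1,185],"angular":[0,0,0]},{"fingers":64,"delta_pos":[0,-1,190],"angular":[0,0,0]},{"fingers":64,"delta_pos":[0,-1,190],"angular":[0,0,0]},{"fingers":20,"delta_pos":[0,-1,190],"angular":[0,0,0]},{"fingers":20,"delta_pos":[0,-1,190],"angular":[0,0,0]}])

```text
clock: 3.25
tool_pos: [0.6746, -0.1175, 0.0383]
orientation: [180.0, 0.1, 180.0]
force: [-1.1, 0.5, 1.7]
opening: 0.0529
gripper_force: 0.0
```

Call:
apply_moves(deltas=[{"fingers":20,"delta_pos":[0,0,0],"angular":[0,0,0]},{"fingers":20,"delta_pos":[0,0,0],"angular":[0,0,0]},{"fingers":20,"delta_pos":[0,0,0],"angular":[0,0,0]}])

```text
clock: 3.55
tool_pos: [0.6741, -0.1172, 0.0374]
orientation: [-180.0, 0.1, 180.0]
force: [-0.4, 0.5, 3.7]
opening: 0.0368
gripper_force: 29.9
```

Gripped (36.8 mm, 30 N). Lift straight up.

Call:
apply_moves(deltas=[{"fingers":20,"delta_pos":[0,0,-10],"angular":[0,0,0]},{"fingers":20,"delta_pos":[0,0,-25],"angular":[0,0,0]},{"fingers":20,"delta_pos":[0,0,-45],"angular":[0,0,0]},{"fingers":20,"delta_pos":[0,0,-65],"angular":[0,0,0]},{"fingers":20,"delta_pos":[0,0,-85],"angular":[0,0,0]},{"fingers":20,"delta_pos":[0,0,-100],"angular":[0,0,0]},{"fingers":20,"delta_pos":[0,0,-100],"angular":[0,0,0]}])

```text
clock: 4.25
tool_pos: [0.6752, -0.1173, 0.1401]
orientation: [-180.0, 0.3, 180.0]
force: [-0.0, -0.2, -0.2]
opening: 0.0377
gripper_force: 29.9
```

Call:
apply_moves(deltas=[{"fingers":20,"delta_pos":[4,-10,0],"angular":[0,0,0]},{"fingers":20,"delta_pos":[11,-30,0],"angular":[0,0,0]},{"fingers":20,"delta_pos":[20,-57,0],"angular":[0,0,0]},{"fingers":20,"delta_pos":[30,-87,0],"angular":[0,0,0]},{"fingers":20,"delta_pos":[40,-117,0],"angular":[0,0,0]},{"fingers":20,"delta_pos":[50,-147,0],"angular":[0,0,0]},{"fingers":20,"delta_pos":[60,-175,0],"angular":[0,0,0]},{"fingers":20,"delta_pos":[66,-190,0],"angular":[0,0,0]},{"fingers":20,"delta_pos":[68,-197,0],"angular":[0,0,0]},{"fingers":20,"delta_pos":[68,-197,0],"angular":[0,0,0]}])

```text
clock: 5.25
tool_pos: [0.6048, -0.3152, 0.1359]
orientation: [180.0, -0.1, 179.9]
force: [-1.2, 0.5, -0.3]
opening: 0.0372
gripper_force: 29.9
```

Call:
apply_moves(deltas=[{"fingers":20,"delta_pos":[0,0,15],"angular":[0,0,0]},{"fingers":20,"delta_pos":[0,0,35],"angular":[0,0,0]},{"fingers":20,"delta_pos":[0,0,55],"angular":[0,0,0]},{"fingers":20,"delta_pos":[0,0,73],"angular":[0,0,0]},{"fingers":20,"delta_pos":[0,0,84],"angular":[0,0,0]},{"fingers":20,"delta_pos":[0,0,90],"angular":[0,0,0]},{"fingers":20,"delta_pos":[0,0,94],"angular":[0,0,0]},{"fingers":20,"delta_pos":[0,0,95],"angular":[0,0,0]},{"fingers":20,"delta_pos":[0,0,95],"angular":[0,0,0]}])

```text
clock: 6.15
tool_pos: [0.606, -0.3142, 0.0421]
orientation: [-180.0, 0.1, 180.0]
force: [0.1, 0.6, 0.5]
opening: 0.0378
gripper_force: 29.9
```

Call:
apply_moves(deltas=[{"fingers":20,"delta_pos":[0,0,1],"angular":[0,0,0]},{"fingers":20,"delta_pos":[0,0,1],"angular":[0,0,0]},{"fingers":64,"delta_pos":[0,0,1],"angular":[0,0,0]},{"fingers":64,"delta_pos":[0,0,1],"angular":[0,0,0]},{"fingers":64,"delta_pos":[0,0,1],"angular":[0,0,0]},{"fingers":64,"delta_pos":[0,0,1],"angular":[0,0,0]},{"fingers":64,"delta_pos":[0,0,-15],"angular":[0,0,0]},{"fingers":64,"delta_pos":[0,0,-45],"angular":[0,0,0]},{"fingers":64,"delta_pos":[0,0,-85],"angular":[0,0,0]},{"fingers":64,"delta_pos":[0,0,-120],"angular":[0,0,0]}])

```text
clock: 7.15
tool_pos: [0.6055, -0.3143, 0.1631]
orientation: [-180.0, -0.0, 180.0]
force: [0.6, -0.6, 0.5]
opening: 0.064
gripper_force: 0.0
```

Call:
apply_moves(deltas=[{"fingers":64,"delta_pos":[3,30,0],"angular":[0,0,0]},{"fingers":64,"delta_pos":[7,70,0],"angular":[0,0,0]},{"fingers":64,"delta_pos":[12,115,0],"angular":[0,0,0]},{"fingers":64,"delta_pos":[17,160,0],"angular":[0,0,0]},{"fingers":64,"delta_pos":[22,205,0],"angular":[0,0,0]},{"fingers":64,"delta_pos":[27,250,0],"angular":[0,0,0]},{"fingers":64,"delta_pos":[32,290,0],"angular":[0,0,0]},{"fingers":64,"delta_pos":[34,307.5,0],"angular":[0,0,0]},{"fingers":64,"delta_pos":[34,307.5,0],"angular":[0,0,0]}])

```text
clock: 8.05
tool_pos: [0.5716, -0.0044, 0.1618]
orientation: [180.0, 0.0, -179.8]
force: [0.9, -0.3, 0.3]
opening: 0.0643
gripper_force: 0.0
```

```bash
python3 - <<'E'
from h import *
t=ctrl.snapshot('top');s=ctrl.snapshot('side')
a=cv2.resize(t[140:290,340:450],None,fx=3,fy=3);b=cv2.resize(s[110:260,210:370],None,fx=3,fy=3)
cv2.imwrite('pics/c1.png',np.hstack([a,b])[:,:,::-1]);print(ctrl.get_obs()['tool_pos'])
E
```

```text
[ 0.57169434 -0.00640308  0.16168536]
```

View pics/c1.png

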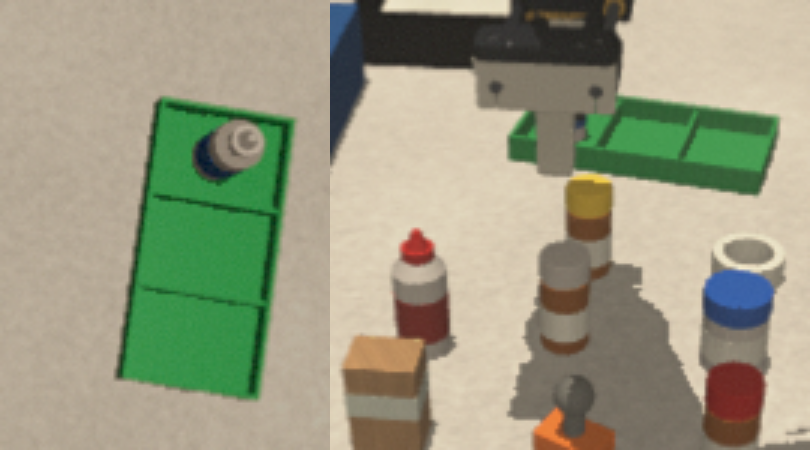

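The ear bottle stands upright in the +x green compartment (crop (225,155)). The gripper is over the white vial (565,300), with everything else undisturbed.

Call:
apply_moves(deltas=[{"fingers":64,"delta_pos":[0,0,25],"angular":[0,0,0]},{"fingers":64,"delta_pos":[0,0,60],"angular":[0,0,0]},{"fingers":64,"delta_pos":[0,0,95],"angular":[0,0,0]},{"fingers":64,"delta_pos":[0,0,120],"angular":[0,0,0]},{"fingers":64,"delta_pos":[0,0,128],"angular":[0,0,0]},{"fingers":64,"delta_pos":[0,0,128],"angular":[0,0,0]},{"fingers":20,"delta_pos":[0,0,128],"angular":[0,0,0]},{"fingers":20,"delta_pos":[0,0,128],"angular":[0,0,0]},{"fingers":20,"delta_pos":[0,0,128],"angular":[0,0,0]},{"fingers":20,"delta_pos":[0,0,128],"angular":[0,0,0]}])

```text
clock: 9.15
tool_pos: [0.5722, -0.0065, 0.0345]
orientation: [180.0, 0.1, 180.0]
force: [0.8, 0.6, 0.8]
opening: 0.0373
gripper_force: 0.0
```

Call:
apply_moves(deltas=[{"fingers":20,"delta_pos":[0,0,0],"angular":[0,0,0]},{"fingers":20,"delta_pos":[0,0,-10],"angular":[0,0,0]},{"fingers":20,"delta_pos":[0,0,-25],"angular":[0,0,0]},{"fingers":20,"delta_pos":[0,0,-45],"angular":[0,0,0]},{"fingers":20,"delta_pos":[0,0,-70],"angular":[0,0,0]},{"fingers":20,"delta_pos":[0,0,-95],"angular":[0,0,0]},{"fingers":20,"delta_pos":[0,0,-115],"angular":[0,0,0]},{"fingers":20,"delta_pos":[0,0,-125],"angular":[0,0,0]},{"fingers":20,"delta_pos":[0,0,-125],"angular":[0,0,0]}])

```text
clock: 10.05
tool_pos: [0.5724, -0.0065, 0.1602]
orientation: [180.0, 0.2, 180.0]
force: [-0.2, -0.4, -1.0]
opening: 0.0354
gripper_force: 30.0
```

Call:
apply_moves(deltas=[{"fingers":20,"delta_pos":[1,-12,0],"angular":[0,0,0]},{"fingers":20,"delta_pos":[5,-40,0],"angular":[0,0,0]},{"fingers":20,"delta_pos":[10,-77,0],"angular":[0,0,0]},{"fingers":20,"delta_pos":[16,-117,0],"angular":[0,0,0]},{"fingers":20,"delta_pos":[22,-157,0],"angular":[0,0,0]},{"fingers":20,"delta_pos":[28,-197,0],"angular":[0,0,0]},{"fingers":20,"delta_pos":[33,-237,0],"angular":[0,0,0]},{"fingers":20,"delta_pos":[37,-272,0],"angular":[0,0,0]},{"fingers":20,"delta_pos":[39,-290,0],"angular":[0,0,0]},{"fingers":20,"delta_pos":[39,-294.5,0],"angular":[0,0,0]}])

```text
clock: 11.05
tool_pos: [0.5308, -0.3034, 0.1566]
orientation: [180.0, -0.2, 179.8]
force: [-1.2, -0.1, -0.7]
opening: 0.0353
gripper_force: 30.0
```

Call:
apply_moves(deltas=[{"fingers":20,"delta_pos":[0,0,0],"angular":[0,0,0]},{"fingers":20,"delta_pos":[0,0,20],"angular":[0,0,0]},{"fingers":20,"delta_pos":[0,0,45],"angular":[0,0,0]},{"fingers":20,"delta_pos":[0,0,75],"angular":[0,0,0]},{"fingers":20,"delta_pos":[0,0,100],"angular":[0,0,0]},{"fingers":20,"delta_pos":[0,0,112],"angular":[0,0,0]},{"fingers":20,"delta_pos":[0,0,117],"angular":[0,0,0]},{"fingers":20,"delta_pos":[0,0,120],"angular":[0,0,0]},{"fingers":20,"delta_pos":[0,0,121],"angular":[0,0,0]},{"fingers":20,"delta_pos":[0,0,121],"angular":[0,0,0]}])

```text
clock: 12.05
tool_pos: [0.5333, -0.3013, 0.0386]
orientation: [-180.0, 0.1, 180.0]
force: [0.8, -1.3, -1.4]
opening: 0.0349
gripper_force: 30.0
```

Call:
apply_moves(deltas=[{"fingers":64,"delta_pos":[0,0,0],"angular":[0,0,0]},{"fingers":64,"delta_pos":[0,0,0],"angular":[0,0,0]},{"fingers":64,"delta_pos":[0,0,0],"angular":[0,0,0]},{"fingers":64,"delta_pos":[0,0,0],"angular":[0,0,0]},{"fingers":64,"delta_pos":[0,0,-15],"angular":[0,0,0]},{"fingers":64,"delta_pos":[0,0,-45],"angular":[0,0,0]},{"fingers":64,"delta_pos":[0,0,-85],"angular":[0,0,0]},{"fingers":64,"delta_pos":[0,0,-121],"angular":[0,0,0]},{"fingers":64,"delta_pos":[0,0,-121],"angular":[0,0,0]}])

```text
clock: 12.95
tool_pos: [0.5355, -0.3024, 0.1645]
orientation: [-179.8, 0.5, -180.0]
force: [0.3, -0.4, -0.3]
opening: 0.0638
gripper_force: 0.0
```

Call:
apply_moves(deltas=[{"fingers":64,"delta_pos":[-10,30,0],"angular":[0,0,0]},{"fingers":64,"delta_pos":[-25,75,0],"angular":[0,0,0]},{"fingers":64,"delta_pos":[-40,120,0],"angular":[0,0,0]},{"fingers":64,"delta_pos":[-55,165,0],"angular":[0,0,0]},{"fingers":64,"delta_pos":[-70,210,0],"angular":[0,0,0]},{"fingers":64,"delta_pos":[-85,255,0],"angular":[0,0,0]},{"fingers":64,"delta_pos":[-100,300,0],"angular":[0,0,0]},{"fingers":64,"delta_pos":[-115,345,0],"angular":[0,0,0]},{"fingers":64,"delta_pos":[-130,390,0],"angular":[0,0,0]},{"fingers":64,"delta_pos":[-137,411,0],"angular":[0,0,0]}])

```text
clock: 13.95
tool_pos: [0.6705, 0.1133, 0.1578]
orientation: [180.0, -0.0, -179.9]
force: [0.2, 0.3, -0.5]
opening: 0.064
gripper_force: 0.0
```

Call:
apply_moves(deltas=[{"fingers":64,"delta_pos":[0,0,0],"angular":[0,0,0]},{"fingers":64,"delta_pos":[0,0,0],"angular":[0,0,0]}])

```text
clock: 14.15
tool_pos: [0.6694, 0.1099, 0.1578]
orientation: [-180.0, -0.1, -180.0]
force: [-0.2, -0.9, 0.6]
opening: 0.0638
gripper_force: 0.0
```

```bash
python3 - <<'E'
from h import *
t=ctrl.snapshot('top');s=ctrl.snapshot('side')
a=cv2.resize(t[140:290,340:450],None,fx=3,fy=3);b=cv2.resize(s[110:260,210:370],None,fx=3,fy=3)
cv2.imwrite('pics/c2.png',np.hstack([a,b])[:,:,::-1]);print(ctrl.get_obs()['tool_pos'])
E
```

```text
[0.6693465 0.1086965 0.1583491]
```

View pics/c2.png

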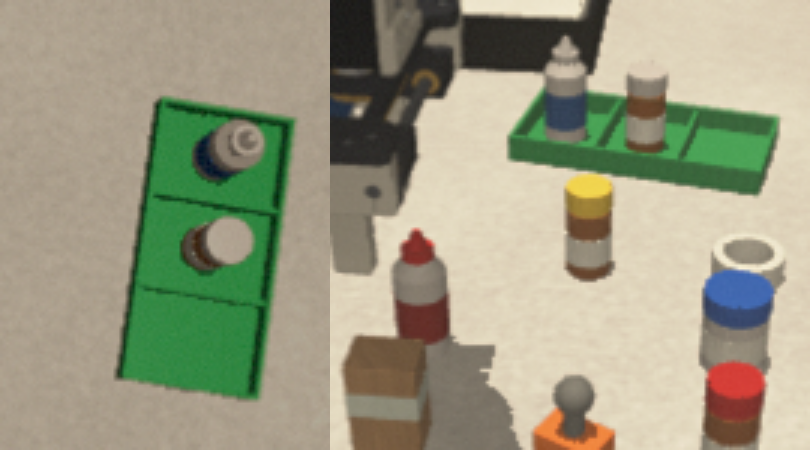

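Both the bottle (565,100) and white vial (645,110) stand upright in separate compartments. Now the carton.

Call:
apply_moves(deltas=[{"fingers":64,"delta_pos":[0,0,25],"angular":[0,0,0]},{"fingers":64,"delta_pos":[0,0,60],"angular":[0,0,0]},{"fingers":64,"delta_pos":[0,0,95],"angular":[0,0,0]},{"fingers":64,"delta_pos":[0,0,114],"angular":[0,0,0]},{"fingers":64,"delta_pos":[0,0,121],"angular":[0,0,0]},{"fingers":64,"delta_pos":[0,0,121],"angular":[0,0,0]},{"fingers":20,"delta_pos":[0,0,121],"angular":[0,0,0]},{"fingers":20,"delta_pos":[0,0,121],"angular":[0,0,0]},{"fingers":20,"delta_pos":[0,0,121],"angular":[0,0,0]},{"fingers":20,"delta_pos":[0,0,121],"angular":[0,0,0]}])

```text
clock: 15.25
tool_pos: [0.6702, 0.11, 0.0385]
orientation: [180.0, 0.1, 180.0]
force: [0.8, 0.5, 0.1]
opening: 0.0379
gripper_force: 0.0
```

Call:
apply_moves(deltas=[{"fingers":20,"delta_pos":[0,0,0],"angular":[0,0,0]},{"fingers":20,"delta_pos":[0,0,-10],"angular":[0,0,0]},{"fingers":20,"delta_pos":[0,0,-25],"angular":[0,0,0]},{"fingers":20,"delta_pos":[0,0,-45],"angular":[0,0,0]},{"fingers":20,"delta_pos":[0,0,-70],"angular":[0,0,0]},{"fingers":20,"delta_pos":[0,0,-95],"angular":[0,0,0]},{"fingers":20,"delta_pos":[0,0,-115],"angular":[0,0,0]},{"fingers":20,"delta_pos":[0,0,-125],"angular":[0,0,0]},{"fingers":20,"delta_pos":[0,0,-125],"angular":[0,0,0]}])

```text
clock: 16.15
tool_pos: [0.6707, 0.1101, 0.1651]
orientation: [179.9, 0.2, 180.0]
force: [0.8, -0.1, -0.8]
opening: 0.0339
gripper_force: 30.0
```

Call:
apply_moves(deltas=[{"fingers":20,"delta_pos":[7,-14,0],"angular":[0,0,0]},{"fingers":20,"delta_pos":[21,-40,0],"angular":[0,0,0]},{"fingers":20,"delta_pos":[40,-75,0],"angular":[0,0,0]},{"fingers":20,"delta_pos":[60,-113,0],"angular":[0,0,0]},{"fingers":20,"delta_pos":[80,-151,0],"angular":[0,0,0]},{"fingers":20,"delta_pos":[100,-189,0],"angular":[0,0,0]},{"fingers":20,"delta_pos":[120,-227,0],"angular":[0,0,0]},{"fingers":20,"delta_pos":[140,-265,0],"angular":[0,0,0]},{"fingers":20,"delta_pos":[160,-303,0],"angular":[0,0,0]},{"fingers":20,"delta_pos":[180,-341,0],"angular":[0,0,0]}])

```text
clock: 17.15
tool_pos: [0.4872, -0.2326, 0.1615]
orientation: [180.0, -0.1, 180.0]
force: [0.9, 0.1, -0.5]
opening: 0.0336
gripper_force: 30.0
```

Call:
apply_moves(deltas=[{"fingers":20,"delta_pos":[16,-30,0],"angular":[0,0,0]},{"fingers":20,"delta_pos":[26,-50,0],"angular":[0,0,0]},{"fingers":20,"delta_pos":[30,-57,0],"angular":[0,0,0]},{"fingers":20,"delta_pos":[30,-57,0],"angular":[0,0,0]},{"fingers":20,"delta_pos":[30,-57,0],"angular":[0,0,0]}])

```text
clock: 17.65
tool_pos: [0.4593, -0.2878, 0.162]
orientation: [180.0, -0.0, 180.0]
force: [0.3, -0.7, -0.7]
opening: 0.0341
gripper_force: 30.0
```

Call:
apply_moves(deltas=[{"fingers":20,"delta_pos":[0,0,15],"angular":[0,0,0]},{"fingers":20,"delta_pos":[0,0,40],"angular":[0,0,0]},{"fingers":20,"delta_pos":[0,0,70],"angular":[0,0,0]},{"fingers":20,"delta_pos":[0,0,98],"angular":[0,0,0]},{"fingers":20,"delta_pos":[0,0,112],"angular":[0,0,0]},{"fingers":20,"delta_pos":[0,0,117],"angular":[0,0,0]},{"fingers":20,"delta_pos":[0,0,120],"angular":[0,0,0]},{"fingers":20,"delta_pos":[0,0,121],"angular":[0,0,0]},{"fingers":20,"delta_pos":[0,0,121],"angular":[0,0,0]}])

```text
clock: 18.55
tool_pos: [0.4603, -0.2881, 0.0424]
orientation: [-180.0, 0.1, -180.0]
force: [0.2, 0.6, -1.0]
opening: 0.0339
gripper_force: 30.0
```

Call:
apply_moves(deltas=[{"fingers":64,"delta_pos":[0,0,0],"angular":[0,0,0]},{"fingers":64,"delta_pos":[0,0,0],"angular":[0,0,0]},{"fingers":64,"delta_pos":[0,0,0],"angular":[0,0,0]},{"fingers":64,"delta_pos":[0,0,0],"angular":[0,0,0]},{"fingers":64,"delta_pos":[0,0,-15],"angular":[0,0,0]},{"fingers":64,"delta_pos":[0,0,-45],"angular":[0,0,0]},{"fingers":64,"delta_pos":[0,0,-85],"angular":[0,0,0]},{"fingers":64,"delta_pos":[0,0,-121],"angular":[0,0,0]},{"fingers":64,"delta_pos":[0,0,-121],"angular":[0,0,0]}])

```text
clock: 19.45
tool_pos: [0.4625, -0.2893, 0.168]
orientation: [-179.8, 0.5, -180.0]
force: [0.6, 0.0, -0.0]
opening: 0.0643
gripper_force: 0.0
```

Call:
apply_moves(deltas=[{"fingers":64,"delta_pos":[-15,27,0],"angular":[0,0,0]},{"fingers":64,"delta_pos":[-35,63,0],"angular":[0,0,0]},{"fingers":64,"delta_pos":[-55,99,0],"angular":[0,0,0]},{"fingers":64,"delta_pos":[-75,135,0],"angular":[0,0,0]},{"fingers":64,"delta_pos":[-95,171,0],"angular":[0,0,0]},{"fingers":64,"delta_pos":[-104.5,187,0],"angular":[0,0,0]},{"fingers":64,"delta_pos":[-104.5,187,0],"angular":[0,0,0]},{"fingers":64,"delta_pos":[-104.5,187,0],"angular":[0,0,0]},{"fingers":64,"delta_pos":[-104.5,187,0],"angular":[0,0,0]}])

```text
clock: 20.35
tool_pos: [0.5635, -0.1021, 0.1623]
orientation: [-180.0, -0.0, 179.9]
force: [0.6, 0.2, 0.5]
opening: 0.064
gripper_force: 0.0
```

Call:
apply_moves(deltas=[{"fingers":64,"delta_pos":[0,0,25],"angular":[0,0,0]},{"fingers":64,"delta_pos":[0,0,60],"angular":[0,0,0]},{"fingers":64,"delta_pos":[0,0,95],"angular":[0,0,0]},{"fingers":64,"delta_pos":[0,0,120],"angular":[0,0,0]},{"fingers":64,"delta_pos":[0,0,129],"angular":[0,0,0]},{"fingers":64,"delta_pos":[0,0,129],"angular":[0,0,0]},{"fingers":20,"delta_pos":[0,0,129],"angular":[0,0,0]},{"fingers":20,"delta_pos":[0,0,129],"angular":[0,0,0]},{"fingers":20,"delta_pos":[0,0,129],"angular":[0,0,0]},{"fingers":20,"delta_pos":[0,0,129],"angular":[0,0,0]}])

```text
clock: 21.35
tool_pos: [0.5647, -0.1011, 0.0345]
orientation: [180.0, 0.1, 180.0]
force: [-0.7, 0.1, 0.2]
opening: 0.0372
gripper_force: 0.1
```

Call:
apply_moves(deltas=[{"fingers":20,"delta_pos":[0,0,0],"angular":[0,0,0]},{"fingers":20,"delta_pos":[0,0,-10],"angular":[0,0,0]},{"fingers":20,"delta_pos":[0,0,-25],"angular":[0,0,0]},{"fingers":20,"delta_pos":[0,0,-45],"angular":[0,0,0]},{"fingers":20,"delta_pos":[0,0,-70],"angular":[0,0,0]},{"fingers":20,"delta_pos":[0,0,-95],"angular":[0,0,0]},{"fingers":20,"delta_pos":[0,0,-115],"angular":[0,0,0]},{"fingers":20,"delta_pos":[0,0,-125],"angular":[0,0,0]},{"fingers":20,"delta_pos":[0,0,-125],"angular":[0,0,0]}])

```text
clock: 22.25
tool_pos: [0.5649, -0.1011, 0.1602]
orientation: [180.0, 0.2, 180.0]
force: [0.8, 0.1, -2.3]
opening: 0.0351
gripper_force: 30.0
```

Call:
apply_moves(deltas=[{"fingers":20,"delta_pos":[-1,14,0],"angular":[0,0,0]},{"fingers":20,"delta_pos":[-2,40,0],"angular":[0,0,0]},{"fingers":20,"delta_pos":[-4,75,0],"angular":[0,0,0]},{"fingers":20,"delta_pos":[-6,113,0],"angular":[0,0,0]},{"fingers":20,"delta_pos":[-8,151,0],"angular":[0,0,0]},{"fingers":20,"delta_pos":[-10,189,0],"angular":[0,0,0]},{"fingers":20,"delta_pos":[-12,227,0],"angular":[0,0,0]},{"fingers":20,"delta_pos":[-14,265,0],"angular":[0,0,0]},{"fingers":20,"delta_pos":[-16,303,0],"angular":[0,0,0]},{"fingers":20,"delta_pos":[-17,338,0],"angular":[0,0,0]}])

```text
clock: 23.25
tool_pos: [0.5803, 0.2389, 0.1569]
orientation: [-179.9, -0.1, -180.0]
force: [0.8, -0.0, -0.7]
opening: 0.0355
gripper_force: 30.0
```

Call:
apply_moves(deltas=[{"fingers":20,"delta_pos":[0,28,0],"angular":[0,0,0]},{"fingers":20,"delta_pos":[0,44,0],"angular":[0,0,0]},{"fingers":20,"delta_pos":[0,50,0],"angular":[0,0,0]},{"fingers":20,"delta_pos":[0,50,0],"angular":[0,0,0]},{"fingers":20,"delta_pos":[0,50,0],"angular":[0,0,0]}])

```text
clock: 23.75
tool_pos: [0.5811, 0.2859, 0.1582]
orientation: [-180.0, -0.0, 179.9]
force: [0.2, -0.7, -1.2]
opening: 0.0353
gripper_force: 30.0
```

Call:
apply_moves(deltas=[{"fingers":20,"delta_pos":[0,0,15],"angular":[0,0,0]},{"fingers":20,"delta_pos":[0,0,40],"angular":[0,0,0]},{"fingers":20,"delta_pos":[0,0,70],"angular":[0,0,0]},{"fingers":20,"delta_pos":[0,0,98],"angular":[0,0,0]},{"fingers":20,"delta_pos":[0,0,112],"angular":[0,0,0]},{"fingers":20,"delta_pos":[0,0,117],"angular":[0,0,0]},{"fingers":20,"delta_pos":[0,0,120],"angular":[0,0,0]},{"fingers":20,"delta_pos":[0,0,121],"angular":[0,0,0]},{"fingers":20,"delta_pos":[0,0,121],"angular":[0,0,0]}])

```text
clock: 24.65
tool_pos: [0.5819, 0.2872, 0.0387]
orientation: [179.9, 0.1, 180.0]
force: [-0.5, -0.2, 0.3]
opening: 0.0356
gripper_force: 30.0
```

Call:
apply_moves(deltas=[{"fingers":64,"delta_pos":[0,0,0],"angular":[0,0,0]},{"fingers":64,"delta_pos":[0,0,0],"angular":[0,0,0]},{"fingers":64,"delta_pos":[0,0,0],"angular":[0,0,0]},{"fingers":64,"delta_pos":[0,0,0],"angular":[0,0,0]},{"fingers":64,"delta_pos":[0,0,-15],"angular":[0,0,0]},{"fingers":64,"delta_pos":[0,0,-45],"angular":[0,0,0]},{"fingers":64,"delta_pos":[0,0,-85],"angular":[0,0,0]},{"fingers":64,"delta_pos":[0,0,-121],"angular":[0,0,0]},{"fingers":64,"delta_pos":[0,0,-121],"angular":[0,0,0]}])

```text
clock: 25.55
tool_pos: [0.5842, 0.2886, 0.1661]
orientation: [179.7, 0.5, -180.0]
force: [0.3, 0.9, 0.8]
opening: 0.064
gripper_force: 0.0
```

Call:
apply_moves(deltas=[{"fingers":70,"delta_pos":[12,-26,0],"angular":[0,0,0]},{"fingers":70,"delta_pos":[29,-63,0],"angular":[0,0,0]},{"fingers":70,"delta_pos":[46,-100,0],"angular":[0,0,0]},{"fingers":70,"delta_pos":[63,-138,0],"angular":[0,0,0]},{"fingers":70,"delta_pos":[80,-176,0],"angular":[0,0,0]},{"fingers":70,"delta_pos":[97,-213,0],"angular":[0,0,0]},{"fingers":70,"delta_pos":[114,-250,0],"angular":[0,0,0]},{"fingers":70,"delta_pos":[129,-283.5,0],"angular":[0,0,0]},{"fingers":70,"delta_pos":[129,-283.5,0],"angular":[0,0,0]},{"fingers":70,"delta_pos":[129,-283.5,0],"angular":[0,0,0]}])

```text
clock: 26.55
tool_pos: [0.4523, 0.0028, 0.1595]
orientation: [180.0, 0.1, 179.9]
force: [0.3, 0.8, -0.1]
opening: 0.0705
gripper_force: 0.0
```

```bash
python3 - <<'E'
from h import *
t=ctrl.snapshot('top');s=ctrl.snapshot('side')
cv2.imwrite('pics/c3.png',s[:,:,::-1]);print(ctrl.get_obs()['tool_pos'])
E
```

```text
[0.45286649 0.00383152 0.15914129]
```

View pics/c3.png

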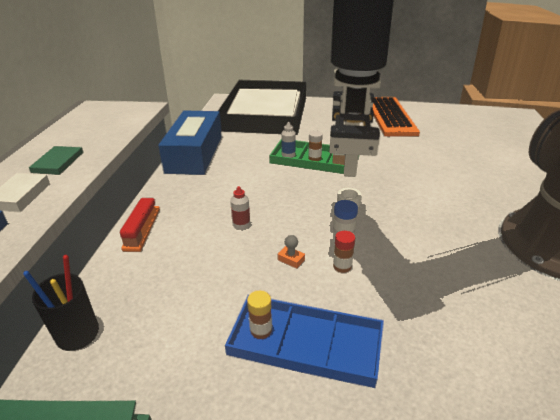

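The yellow vial stands upright in the left (+x) blue compartment (260,315). Red items are untouched at (240,208) and (344,251), and the gripper is over the jar (345,215).

Call:
apply_moves(deltas=[{"fingers":70,"delta_pos":[0,0,25],"angular":[0,0,0]},{"fingers":70,"delta_pos":[0,0,60],"angular":[0,0,0]},{"fingers":70,"delta_pos":[0,0,95],"angular":[0,0,0]},{"fingers":70,"delta_pos":[0,0,120],"angular":[0,0,0]},{"fingers":70,"delta_pos":[0,0,127],"angular":[0,0,0]},{"fingers":70,"delta_pos":[0,0,127],"angular":[0,0,0]},{"fingers":30,"delta_pos":[0,0,127],"angular":[0,0,0]},{"fingers":30,"delta_pos":[0,0,127],"angular":[0,0,0]},{"fingers":30,"delta_pos":[0,0,127],"angular":[0,0,0]},{"fingers":30,"delta_pos":[0,0,127],"angular":[0,0,0]}])

```text
clock: 27.65
tool_pos: [0.453, 0.0036, 0.0325]
orientation: [180.0, 0.1, 180.0]
force: [-0.4, 0.5, 3.6]
opening: 0.0472
gripper_force: 30.0
```

Call:
apply_moves(deltas=[{"fingers":30,"delta_pos":[0,0,0],"angular":[0,0,0]},{"fingers":30,"delta_pos":[0,0,-10],"angular":[0,0,0]},{"fingers":30,"delta_pos":[0,0,-25],"angular":[0,0,0]},{"fingers":30,"delta_pos":[0,0,-45],"angular":[0,0,0]},{"fingers":30,"delta_pos":[0,0,-70],"angular":[0,0,0]},{"fingers":30,"delta_pos":[0,0,-95],"angular":[0,0,0]},{"fingers":30,"delta_pos":[0,0,-115],"angular":[0,0,0]},{"fingers":30,"delta_pos":[0,0,-125],"angular":[0,0,0]},{"fingers":30,"delta_pos":[0,0,-125],"angular":[0,0,0]}])

```text
clock: 28.55
tool_pos: [0.4528, 0.0036, 0.158]
orientation: [179.9, 0.1, 180.0]
force: [-0.3, -0.4, -0.9]
opening: 0.0475
gripper_force: 30.0
```

Call:
apply_moves(deltas=[{"fingers":30,"delta_pos":[1,12,0],"angular":[0,0,0]},{"fingers":30,"delta_pos":[2,37,0],"angular":[0,0,0]},{"fingers":30,"delta_pos":[4,70,0],"angular":[0,0,0]},{"fingers":30,"delta_pos":[6,106,0],"angular":[0,0,0]},{"fingers":30,"delta_pos":[8,142,0],"angular":[0,0,0]},{"fingers":30,"delta_pos":[10,178,0],"angular":[0,0,0]},{"fingers":30,"delta_pos":[12,214,0],"angular":[0,0,0]},{"fingers":30,"delta_pos":[14,250,0],"angular":[0,0,0]},{"fingers":30,"delta_pos":[16,280,0],"angular":[0,0,0]},{"fingers":30,"delta_pos":[17,297,0],"angular":[0,0,0]}])

```text
clock: 29.55
tool_pos: [0.4343, 0.3024, 0.155]
orientation: [-179.9, -0.1, -179.9]
force: [0.5, 0.1, -1.6]
opening: 0.0472
gripper_force: 30.0
```

Call:
apply_moves(deltas=[{"fingers":30,"delta_pos":[0,7,0],"angular":[0,0,0]},{"fingers":30,"delta_pos":[0,7,15],"angular":[0,0,0]},{"fingers":30,"delta_pos":[0,7,40],"angular":[0,0,0]},{"fingers":30,"delta_pos":[0,7,70],"angular":[0,0,0]},{"fingers":30,"delta_pos":[0,7,98],"angular":[0,0,0]},{"fingers":30,"delta_pos":[0,7,112],"angular":[0,0,0]},{"fingers":30,"delta_pos":[0,7,117],"angular":[0,0,0]},{"fingers":30,"delta_pos":[0,7,120],"angular":[0,0,0]},{"fingers":30,"delta_pos":[0,7,121],"angular":[0,0,0]},{"fingers":30,"delta_pos":[0,7,121],"angular":[0,0,0]}])

```text
clock: 30.55
tool_pos: [0.4354, 0.3067, 0.0366]
orientation: [-180.0, 0.0, 180.0]
force: [-0.4, 0.1, -0.9]
opening: 0.0471
gripper_force: 30.0
```

Call:
apply_moves(deltas=[{"fingers":70,"delta_pos":[0,0,0],"angular":[0,0,0]},{"fingers":70,"delta_pos":[0,0,0],"angular":[0,0,0]},{"fingers":70,"delta_pos":[0,0,0],"angular":[0,0,0]},{"fingers":70,"delta_pos":[0,0,0],"angular":[0,0,0]},{"fingers":70,"delta_pos":[0,0,-15],"angular":[0,0,0]},{"fingers":70,"delta_pos":[0,0,-45],"angular":[0,0,0]},{"fingers":70,"delta_pos":[0,0,-85],"angular":[0,0,0]},{"fingers":70,"delta_pos":[0,0,-125],"angular":[0,0,0]},{"fingers":70,"delta_pos":[0,0,-160],"angular":[0,0,0]},{"fingers":70,"delta_pos":[0,0,-180],"angular":[0,0,0]}])

```text
clock: 31.55
tool_pos: [0.4361, 0.3081, 0.219]
orientation: [179.8, 0.2, 180.0]
force: [0.2, -0.4, 0.5]
opening: 0.0697
gripper_force: 0.0
```

Call:
apply_moves(deltas=[{"fingers":70,"delta_pos":[0,-30,0],"angular":[0,0,0]},{"fingers":70,"delta_pos":[0,-70,0],"angular":[0,0,0]},{"fingers":70,"delta_pos":[0,-110,0],"angular":[0,0,0]},{"fingers":70,"delta_pos":[0,-150,0],"angular":[0,0,0]},{"fingers":70,"delta_pos":[0,-190,0],"angular":[0,0,0]},{"fingers":70,"delta_pos":[0,-230,0],"angular":[0,0,0]},{"fingers":70,"delta_pos":[0,-270,0],"angular":[0,0,0]},{"fingers":70,"delta_pos":[0,-300,0],"angular":[0,0,0]},{"fingers":70,"delta_pos":[0,-300,0],"angular":[0,0,0]},{"fingers":70,"delta_pos":[0,-300,0],"angular":[0,0,0]}])

```text
clock: 32.55
tool_pos: [0.4352, 0.0068, 0.2157]
orientation: [180.0, 0.0, 179.9]
force: [0.0, 0.6, -0.1]
opening: 0.0698
gripper_force: 0.0
```

```bash
python3 - <<'E'
from h import *
t=ctrl.snapshot('top');s=ctrl.snapshot('side')
cv2.imwrite('pics/f1.png',t[130:300,110:460,::-1].repeat(2,0).repeat(2,1));cv2.imwrite('pics/f2.png',s[110:400,160:440,::-1].repeat(2,0).repeat(2,1))
for k,lo,hi,bt,bs in (('yellow',(20,120,80),(35,255,255),(140,180,195,240),(240,285,280,325)),('redv',(0,150,60),(8,255,255),(215,240,245,272),(330,225,360,252)),('redb',(0,150,60),(8,255,255),(265,150,292,177),(228,183,252,203))):
    try: print(k,tri(blob(t,lo,hi,bt)[2],blob(s,lo,hi,bs)[2])[0].round(4))
    except Exception as e: print(k,e)
E
```

```text
yellow [0.5822 0.2873 0.0709]
redv attempt to get argmax of an empty sequence
redb [0.6713 0.009  0.0816]
```

View pics/f1.png

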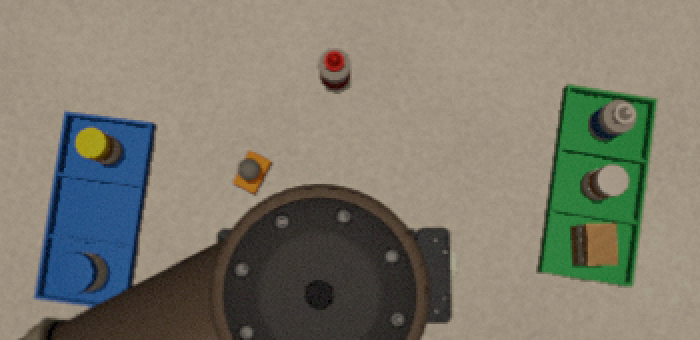

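View pics/f2.png

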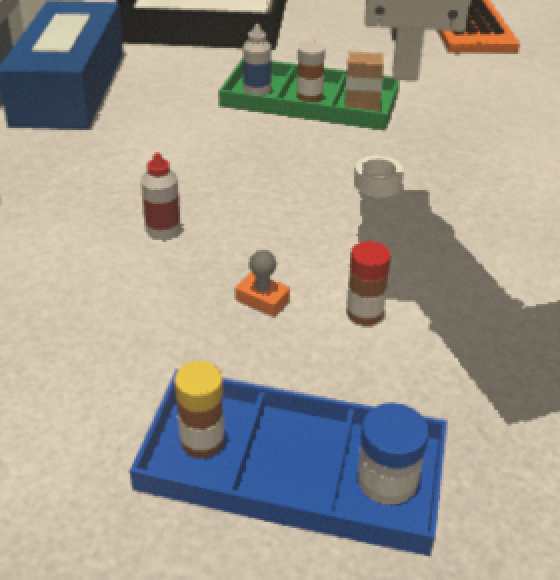

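All five items stand upright in separate compartments. Green holds bottle (257,60), vial (311,72) and carton (365,80); blue holds yellow vial (200,410) and jar (392,455). The red bottle (160,195) and red vial (368,283) have not moved, and the gripper is clear.

```bash
python3 -c "
from plant import ctrl
print(ctrl.close_job())"
```

```text
the job is handed in; nothing more can be done
None
```

I made up both kits and handed the job in at about 33 s of robot time; the last pictures show all five items upright in compartments of their own and both red items still in place, but the hand-in returned no verdict.

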